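# Make up two pharmacy orders from the stock on the counter

## Robot

A 7-joint arm with a two-finger parallel gripper is mounted at the origin on the work surface. World frame = base frame: x ahead of the robot, y to its left, z up, the work surface at z = 0. Lengths are in m, angles in rad, forces in N, time in s.
With the tool pointing down it reaches from about 0.4 to 0.875 m from the base axis. Payload 4.4 kg.
Tool frame: the origin (TCP) lies midway between the tips of the shut fingers; the grasp point (between the pads) lies 19 mm behind it; z points along the fingers, y is the line along which they close (so a half turn about z gives the same grasp; the last joint's range is limited). The gripper opens to 85 mm and grips with 20 to 120 N. Pads are 22 mm wide; open, the fingers measure 114 mm over their backs; the gripper's body (76 mm by 85 mm) begins 54 mm behind the grasp point. The pads swing forward as they close: fully open they stand 13 mm farther back than shut.
Start: joints at [1.215, 0.628, 0.038, 1.517, -0.027, 0.996, -0.02], TCP at [0.186, -0.623, 0.231] pointing down, gripper open.
Joint ranges: [-3.06, 3.06], [-0.37, 2.12], [-1.25, 1.32], [0.18, 2.47], [-1.1, 4.24], [0.23, 1.98], [-2.94, 2.94]. Speed limits (rad/s): [2.57, 2.57, 3.14, 3.14, 3.14, 3.14, 3.14].

## Interface

Orientations are given as a unit quaternion [w, x, y, z].
In Python, from cell import arm gives the robot as it stands.
- The arm moves only by the tool arm_command, never from a script. Its argument "rows" is a list of rows, each an object with "linear": the shift along the tool's x, y, z scaled (see below), a list of three; "spin": the turn about the tool's z scaled (see below); "hand": the opening, from -1 (shut) to 1 (fully open). In form: [{"linear": [tx, ty, tz], "spin": spin, "hand": hand}, ...]. A call has 1 to 12 rows; each row is the pose to reach, as a shift and turn from the pose commanded when the call began, along the tool's axes at that moment; what a row does not reach only later rows make up. The controller multiplies each number of a shift by 400 mm and each number of a turn by 60 degrees. A row lasts 1/8 s, in which the tool goes at most 62.5 mm and 10.7 degrees, less where a joint would pass 70% of its speed; a pose out of reach is approached as far as the arm can. A call with a number of a shift or a turn outside -1 to 1 is refused whole. A call with a gripper value outside its range is refused whole. The fingers move at their own pace and stop on an object; "squeeze" is the grip in N (left out, the last holds). Time passes only in rows, so rows that repeat a pose let the fingers close. It gives the time, the measured TCP pose, the force, the opening and the grip force at its end, in the units of the state.
- arm.sense(): the state, without advancing time (a new reading comes with each control period).
- arm.snapshot(name): name is "side" or "top" or "wrist"; returns a dict with "pixels" (400x640x3 uint8, red, green, blue), "range_z" (400x640 float32, m along the optical axis (not along the pixel's ray), 0 where there is no reading), "intrinsics" (3x3 intrinsics, pixels), "view" (4x4, takes a point from world to camera coordinates). Camera axes: x right, y down, z forward; pixel columns grow to the right and rows downward; lengths in m; the calibration is good to about 2 mm. A picture is of the moment at which its call begins.
- arm.job_done(): hands the job in; it is judged then, once.
The state is a dict: "time_s": time; "joints": joint angles; "joint_velocities": joint speeds; "joint_torque": joint torques, N m; "tcp_pos": TCP position; "eef_rot": TCP orientation; "ft_force": force on the tool from outside, world axes, zero at the start; "torque": the same for the moment, N m; "grip_width": opening from 0.0 (shut) to 1.0 (fully open); "grip_force": force on a finger pad.
Only numpy, scipy, OpenCV 4.12 (cv2) and the standard library are available. Lean on these libraries where they do the work, as an engineer would, in place of code of your own. Each camera call takes 0.05 s, during which the arm holds its last target. There are 200 camera calls.

## Task

Make up two orders from the stock on the counter: the blue tray gets the jar with the red lid and the amber bottle with the black cap, the yellow tray gets the jar with the white lid and the orange vial; the jar stands in the tray's wide compartment and the smaller container in its narrow one, upright on the tray floor. Complete the blue order before anything goes into the yellow tray. Set everything down without dropping or tipping it, and leave the blue-lidded jar and the white-capped bottle where they stand.

Things in the scene. Friction and masses are not known exactly. Their poses are not given: they have to be found in the camera images.
- jar_red: white plastic jar with a red lid, 95 mm tall: straight round body of diameter 60 mm up to 73 mm, lid of diameter 54 mm above it. Origin: centre of the underside; z up along the jar. Round, so it may be gripped from any side. About 0.15 to 0.3 kg
- jar_white: white plastic jar with a white lid, 95 mm tall: straight round body of diameter 60 mm up to 73 mm, lid of diameter 54 mm above it. Origin: centre of the underside; z up along the jar. Round, so it may be gripped from any side. About 0.15 to 0.3 kg
- bottle_black: brown amber bottle with a black cap, 90 mm tall: straight round body of diameter 42 mm up to 62 mm, narrowing shoulder to 72 mm, cap of diameter 29 mm above. Origin: centre of the underside; z up along the bottle. About 0.1 to 0.23 kg
- vial: orange pill vial with a white cap, a plain upright cylinder of diameter 34 mm and height 74 mm (cap the top 18 mm). Origin: centre of the underside; z up along the vial. About 0.04 to 0.09 kg
- tray_blue: blue order tray, fixed to the counter, 162 x 88 mm outside. Origin: centre of its underside; x along its length, z up. Floor 4 mm thick; walls and divider 4 mm thick, tops 22 mm above the counter. A divider across it leaves a wide compartment (inside 92 along x by 80 mm, centre at x = -31 mm, y = 0) and a narrow one (inside 58 along x by 80 mm, centre at x = +48 mm, y = 0)
- tray_yellow: yellow order tray, fixed to the counter, 162 x 88 mm outside. Origin: centre of its underside; x along its length, z up. Floor 4 mm thick; walls and divider 4 mm thick, tops 22 mm above the counter. A divider across it leaves a wide compartment (inside 92 along x by 80 mm, centre at x = -31 mm, y = 0) and a narrow one (inside 58 along x by 80 mm, centre at x = +48 mm, y = 0)
- jar_blue: white plastic jar with a blue lid; not part of any order, 95 mm tall: straight round body of diameter 60 mm up to 73 mm, lid of diameter 54 mm above it. Origin: centre of the underside; z up along the jar. Round, so it may be gripped from any side. About 0.15 to 0.3 kg
- bottle_white: brown amber bottle with a white cap; not part of any order, 90 mm tall: straight round body of diameter 42 mm up to 62 mm, narrowing shoulder to 72 mm, cap of diameter 29 mm above. Origin: centre of the underside; z up along the bottle. About 0.1 to 0.23 kg
There are look-alikes about, which are no part of the job. Several things have the shape of the tray_blue; the one meant has the colours described above.

How it is judged:
By the outcome, as a careful person would: the job done as asked, in the order asked, and still so for the second after the job is handed in, with the robot touching nothing.
It also fails if it takes over 115 s, if anything falls off the work surface, if the arm or the gripper's body presses on something with over 40 N, if the wrist force passes 120 N, or if a joint passes its speed limit or range.

## Working session

There is one attempt and no reset: what is moved stays moved. The work goes in short steps, Python scripts to look and compute and a tool call to move; the robot and the scene stay as the last step left them, time stands still between calls to the robot, and variables do not carry over. Pictures are saved under pics/ and viewed, at most 14 in all, crops included, and the job is handed in when it is done.

Besides the shell and the picture viewer there is one more tool, called after "Call:" by a JSON object that holds its "api" and its "payload". arm_command: Moves the arm, as the interface text tells. Its arguments: {"type":"object","properties":{"rows":{"type":"array"},"squeeze":{"type":"number"}},"required":["rows"]}

```bash
mkdir -p pics
cat > h.py <<'E'
import numpy as np, cv2
from cell import arm
def snap(n):
    s=arm.snapshot(n); np.savez('/tmp/%s.npz'%n,**s); return s
def pts(s):
    K=np.array(s['intrinsics']);V=np.array(s['view']);z=s['range_z']
    v,u=np.mgrid[:400,:640]
    c=np.stack([(u-K[0,2])/K[0,0]*z,(v-K[1,2])/K[1,1]*z,z],-1)
    w=(c-V[:3,3])@V[:3,:3]
    w[z==0]=np.nan
    return w
E
python3 - <<'E'
from h import *
for n in ('top','side'):
    s=snap(n); cv2.imwrite(f'pics/{n}1.png',s['pixels'][...,::-1])
    V=np.array(s['view']); print(n,(-V[:3,:3].T@V[:3,3]).round(3),V[:3,:3].round(2).tolist(),(s['range_z']>0).mean())
print(arm.sense())
E
```

```text
top [0.416 0.107 1.231] [[0.03, -1.0, 0.02], [-1.0, -0.03, -0.09], [0.09, -0.01, -1.0]] 0.99608984375
side [0.121 0.829 0.859] [[-0.87, -0.49, -0.02], [-0.33, 0.62, -0.71], [0.36, -0.61, -0.7]] 0.99617578125
{'time_s': 0.1, 'joints': array([ 1.2151864 ,  0.6292215 ,  0.03845083,  1.51823313, -0.02696262,
        0.9963398 , -0.01999648]), 'joint_velocities': array([ 0.0014231 , -0.00387345, -0.00073288, -0.00187149, -0.00059733,
       -0.00074498, -0.00071875]), 'joint_torque': array([ 2.61862420e-03, -5.64527965e+01,  1.23024691e+00, -1.93971705e+01,
        1.11840913e-02,  5.43256203e-03,  1.82433644e-05]), 'tcp_pos': array([ 0.18560923, -0.6223608 ,  0.23051317]), 'eef_rot': array([-8.29098394e-04,  9.89517858e-01,  1.44408104e-01, -1.46084459e-04]), 'ft_force': array([-0.12904397, -0.67267838,  0.5069536 ]), 'torque': array([ 0.00649526, -0.03818803, -0.02335547]), 'grip_force': 0.0, 'grip_width': 1.0033489114696357}
```

View pics/top1.png

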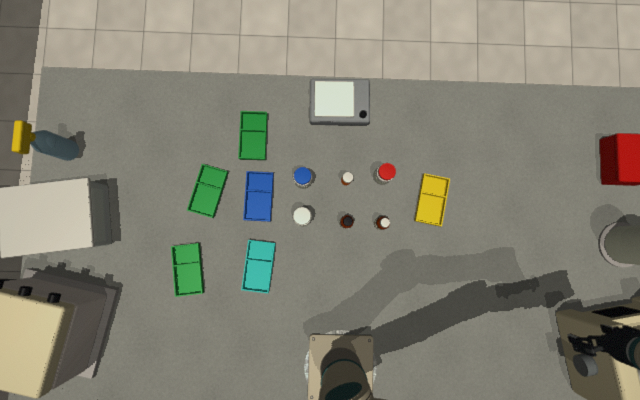

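View pics/side1.png

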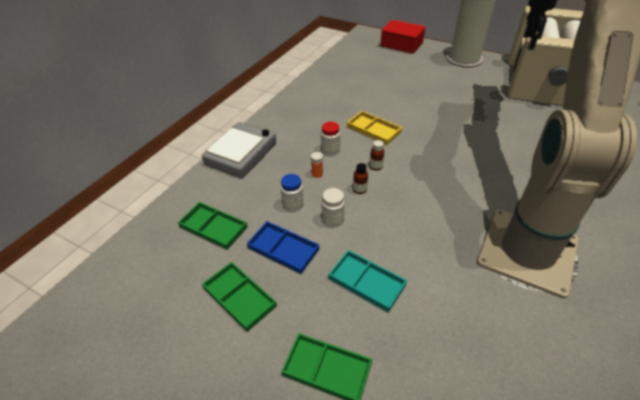

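The top view has three jar candidates: red lid (386,172), blue lid (303,176), white lid (303,215). The small containers are the vial (347,178), the black-cap bottle (347,221) and the white-cap bottle (383,223). The trays are blue (259,196), cyan look-alike (259,266), green ones (254,135), (208,190) and (187,268), and yellow (433,200). By the description I choose the red jar, black-cap bottle, blue tray (259,196) and yellow tray.

```bash
cat > m.py <<'E'
from h import *
C={'jar_red':(386,172,.095,.054),'jar_blue':(303,176,.095,.054),'jar_white':(303,215,.095,.054),'vial':(347,178,.074,.034),'b_black':(347,221,.09,.029),'b_white':(383,223,.09,.029)}
def plane(s,uv,h):
    K=np.array(s['intrinsics']);V=np.array(s['view']);R=V[:3,:3];c=-R.T@V[:3,3]
    d=np.c_[np.asarray(uv,float),np.ones(len(uv))]@np.linalg.inv(K).T@R
    return c+d*((h-c[2])/d[:,2])[:,None]
def objs(s,approx,w=None):
    # tops by depth: pixels whose height is within 6mm of the known top height near approx
    w=pts(s) if w is None else w
    out={}
    for n,(x,y,h,d) in approx.items():
        m=(np.hypot(w[...,0]-x,w[...,1]-y)<.05)&(abs(w[...,2]-h)<.008)
        v,u=np.nonzero(m)
        if len(u)<4: out[n]=None;continue
        hh=np.median(w[m][:,2]); p=plane(s,np.c_[u,v],h)
        (c,r)=cv2.minEnclosingCircle(p[:,:2].astype(np.float32))
        out[n]=(p[:,:2].mean(0).round(4),np.round(c,4),round(2*r,3),round(hh,4),len(u))
    return out
def tray(s,name,w=None):
    hsv=cv2.cvtColor(s['pixels'],cv2.COLOR_RGB2HSV)
    lo,hi={'blue':((108,120,60),(125,255,255)),'yellow':((18,120,90),(32,255,255))}[name]
    w=pts(s) if w is None else w
    m=cv2.inRange(hsv,lo,hi)>0
    m&=(abs(w[...,2]-.012)<.02)&(w[...,0]>.2)&(w[...,0]<.9)&(abs(w[...,1])<.6)
    n,l,st,_=cv2.connectedComponentsWithStats(m.astype(np.uint8))
    m=l==1+np.argmax(st[1:,4])
    v,u=np.nonzero(m); q=w[m]
    rim=q[:,2]>.014
    p=plane(s,np.c_[u,v],.022)[:,:2]
    r=cv2.minAreaRect(p[rim].astype(np.float32))
    b=cv2.boxPoints(r); e=b[1]-b[0],b[2]-b[1]
    L=max(e,key=lambda a:np.hypot(*a)); L=L/np.hypot(*L)
    pr=(p-np.array(r[0]))@L; pe=(p-np.array(r[0]))@np.array([-L[1],L[0]])
    h=[(round(a,3),round(float(np.median(q[(abs(pr-a)<.003)&(abs(pe)<.025)][:,2])),4)) for a in np.arange(-.03,.031,.004)]
    return np.round(r[0],4),np.round(r[1],4),np.degrees(np.arctan2(L[1],L[0])).round(2),len(u),h
E
python3 - <<'E'
from m import *
S={n:dict(np.load(f'/tmp/{n}.npz')) for n in('top','side')}
s=S['top']
ap={n:(*plane(s,[(u,v)],h)[0,:2],h,d) for n,(u,v,h,d) in C.items()}
for k in S:
    print(k)
    for n,o in objs(S[k],ap).items(): print(n,o)
    for t in('blue','yellow'): print(t,tray(S[k],t))
cv2.imwrite('pics/crop.png',cv2.resize(s['pixels'][150:250,230:460,::-1],None,fx=3.4,fy=3.4,interpolation=cv2.INTER_CUBIC))
E
```

```text
top
jar_red (array([ 0.6274, -0.1237]), array([ 0.6273, -0.1233]), 0.055, np.float64(0.0955), 232)
jar_blue (array([0.6058, 0.1405]), array([0.6062, 0.1401]), 0.054, np.float64(0.0952), 236)
jar_white (array([0.4811, 0.1373]), array([0.4806, 0.1375]), 0.054, np.float64(0.0951), 236)
vial (array([ 0.6088, -0.0032]), array([ 0.6084, -0.0031]), 0.034, np.float64(0.0745), 89)
b_black (array([ 0.4681, -0.0047]), array([ 0.4683, -0.0048]), 0.029, np.float64(0.0903), 69)
b_white (array([ 0.4681, -0.1203]), array([ 0.4682, -0.1203]), 0.029, np.float64(0.0906), 72)
blue (array([0.5447, 0.2844]), array([0.0883, 0.1609]), np.float32(-1.05), 1318, [(np.float64(-0.03), 0.0047), (np.float64(-0.026), 0.0042), (np.float64(-0.022), 0.0041), (np.float64(-0.018), 0.0042), (np.float64(-0.014), 0.0046), (np.float64(-0.01), 0.0045), (np.float64(-0.006), 0.0051), (np.float64(-0.002), 0.0041), (np.float64(0.002), 0.0042), (np.float64(0.006), 0.0038), (np.float64(0.01), 0.0036), (np.float64(0.014), 0.0092), (np.float64(0.018), 0.0213), (np.float64(0.022), 0.0042), (np.float64(0.026), 0.0041), (np.float64(0.0
[... 1528 characters left out ...]
, (np.float64(0.014), 0.0147), (np.float64(0.018), 0.0218), (np.float64(0.022), 0.0232), (np.float64(0.026), 0.0066), (np.float64(0.03), 0.0059)])
yellow (array([ 0.5513, -0.2872]), array([0.1037, 0.1712]), np.float32(-9.03), 984, [(np.float64(-0.03), 0.0071), (np.float64(-0.026), 0.0061), (np.float64(-0.022), 0.0071), (np.float64(-0.018), 0.0077), (np.float64(-0.014), 0.0079), (np.float64(-0.01), 0.0068), (np.float64(-0.006), 0.0078), (np.float64(-0.002), 0.0074), (np.float64(0.002), 0.0067), (np.float64(0.006), 0.0091), (np.float64(0.01), 0.0112), (np.float64(0.014), 0.0182), (np.float64(0.018), 0.0226), (np.float64(0.022), 0.0232), (np.float64(0.026), 0.0077), (np.float64(0.03), 0.0069)])
```

View pics/crop.png

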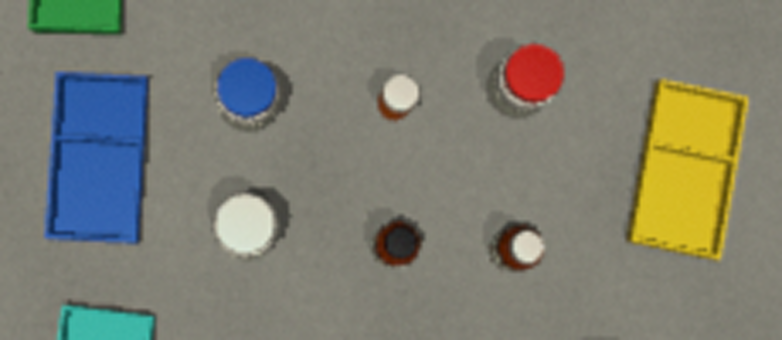

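The crop confirms it: red lid at crop (533,73), white jar (245,224), vial (400,92), black cap (402,240), white-cap bottle (525,247). Both dividers sit toward +x, so the narrow compartments are at the top. Heights and diameters match the given sizes.

Call:
{"api": "arm_command", "payload": {"rows": [{"linear": [0.1,-0.06,0],"spin": 0.1,"hand": 1},{"linear": [0.22,-0.14,0],"spin": 0.2,"hand": 1},{"linear": [0.34,-0.21,-0.02],"spin": 0.277,"hand": 1},{"linear": [0.46,-0.29,-0.02],"spin": 0.277,"hand": 1},{"linear": [0.58,-0.36,-0.02],"spin": 0.277,"hand": 1},{"linear": [0.67,-0.42,-0.02],"spin": 0.277,"hand": 1},{"linear": [0.707,-0.443,-0.02],"spin": 0.277,"hand": 1},{"linear": [0.707,-0.443,-0.02],"spin": 0.277,"hand": 1}], "squeeze": 50}}

```text
time_s: 1.1
tcp_pos: [0.4064, -0.372, 0.2391]
eef_rot: [0.0, 1.0, 0.001, -0.0]
ft_force: [-0.4, 0.4, -0.4]
grip_width: 0.996
grip_force: 0.0
```

Call:
{"api": "arm_command", "payload": {"rows": [{"linear": [0.09,-0.1,0.0],"spin": 0,"hand": 1},{"linear": [0.18,-0.2,0.0],"spin": 0,"hand": 1},{"linear": [0.27,-0.3,0.0],"spin": 0,"hand": 1},{"linear": [0.36,-0.4,0.0],"spin": 0,"hand": 1},{"linear": [0.45,-0.51,0.02],"spin": 0,"hand": 1},{"linear": [0.52,-0.59,0.05],"spin": 0,"hand": 1},{"linear": [0.551,-0.626,0.05],"spin": 0,"hand": 1},{"linear": [0.551,-0.626,0.05],"spin": 0,"hand": 1}]}}

```text
time_s: 2.1
tcp_pos: [0.6266, -0.1234, 0.2193]
eef_rot: [0.001, 1.0, -0.0, -0.0]
ft_force: [-0.7, -0.3, 0.4]
grip_width: 0.998
grip_force: 0.0
```

Run:
```python
from m import *
print(arm.sense()['tcp_pos'])
s=snap('wrist'); cv2.imwrite('pics/w1.png',s['pixels'][...,::-1])
ap={'jar_red':(.627,-.1215,.095,.054),'vial':(.6085,-.001,.074,.034)}
print(objs(s,ap)); 
try: print(tray(s,'yellow'))
except Exception as e: print(e)
```

```text
[ 0.62659509 -0.1234042   0.21927615]
{'jar_red': (array([ 0.6274, -0.124 ]), array([ 0.6269, -0.1239]), 0.055, np.float64(0.0952), 3514), 'vial': (array([ 0.6082, -0.0048]), array([ 0.6079, -0.0052]), 0.038, np.float64(0.0741), 1239)}
(array([ 0.5499, -0.2899]), array([0.0922, 0.1632]), np.float32(-10.1), 11800, [(np.float64(-0.03), 0.0044), (np.float64(-0.026), 0.0044), (np.float64(-0.022), 0.0044), (np.float64(-0.018), 0.0045), (np.float64(-0.014), 0.0044), (np.float64(-0.01), 0.0043), (np.float64(-0.006), 0.0043), (np.float64(-0.002), 0.0043), (np.float64(0.002), 0.0043), (np.float64(0.006), 0.0044), (np.float64(0.01), 0.0044), (np.float64(0.014), 0.0053), (np.float64(0.018), 0.0218), (np.float64(0.022), 0.0102), (np.float64(0.026), 0.0045), (np.float64(0.03), 0.0044)])
```

View pics/w1.png

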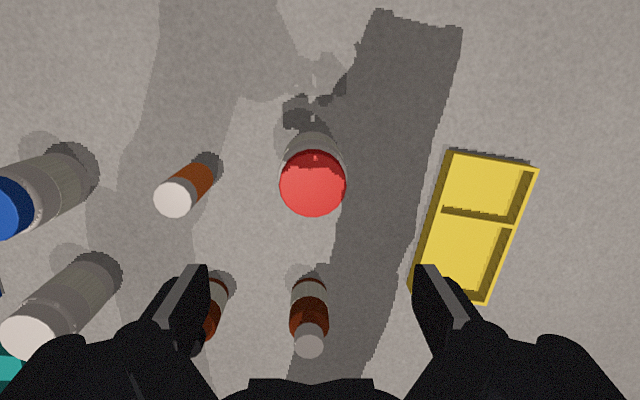

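The wrist view shows the red lid between the finger tips at (312,185), with the yellow tray at right (480,225). The wrist agrees with the top camera to about 1 mm, so the side camera is the one that is off. I'll descend.

Call:
{"api": "arm_command", "payload": {"rows": [{"linear": [0.002,0.0,0.1],"spin": 0,"hand": 1},{"linear": [0.002,0.0,0.2],"spin": 0,"hand": 1},{"linear": [0.002,0.0,0.3],"spin": 0,"hand": 1},{"linear": [0.002,0,0.38],"spin": 0,"hand": 1},{"linear": [0.002,0,0.43],"spin": 0,"hand": 1},{"linear": [0.002,0,0.46],"spin": 0,"hand": 1},{"linear": [0.002,0,0.47],"spin": 0,"hand": 1},{"linear": [0.002,0,0.47],"spin": 0,"hand": 1}]}}

```text
time_s: 3.15
tcp_pos: [0.6279, -0.1222, 0.032]
eef_rot: [0.0, 1.0, -0.0, 0.001]
ft_force: [-0.2, -1.3, 0.9]
grip_width: 1.0
grip_force: 0.0
```

Call:
{"api": "arm_command", "payload": {"rows": [{"linear": [0,0,0],"spin": 0,"hand": -1},{"linear": [0,0,0],"spin": 0,"hand": -1},{"linear": [0,0,0],"spin": 0,"hand": -1},{"linear": [0,0,0],"spin": 0,"hand": -1},{"linear": [0,0,0],"spin": 0,"hand": -1},{"linear": [0,0,0],"spin": 0,"hand": -1},{"linear": [0,0,0],"spin": 0,"hand": -1},{"linear": [0,0,0],"spin": 0,"hand": -1}], "squeeze": 50}}

```text
time_s: 4.15
tcp_pos: [0.6287, -0.1239, 0.0333]
eef_rot: [0.001, 1.0, -0.001, 0.002]
ft_force: [-1.2, -3.2, 6.2]
grip_width: 0.685
grip_force: 49.1
```

Call:
{"api": "arm_command", "payload": {"rows": [{"linear": [0,0,-0.02],"spin": 0,"hand": -1},{"linear": [0,0,-0.07],"spin": 0,"hand": -1},{"linear": [0,0,-0.15],"spin": 0,"hand": -1},{"linear": [0,0,-0.23],"spin": 0,"hand": -1},{"linear": [0,0,-0.31],"spin": 0,"hand": -1},{"linear": [0,0,-0.36],"spin": 0,"hand": -1},{"linear": [0,0,-0.375],"spin": 0,"hand": -1},{"linear": [0,0,-0.375],"spin": 0,"hand": -1}]}}

```text
time_s: 5.15
tcp_pos: [0.6273, -0.1217, 0.1817]
eef_rot: [-0.0, 1.0, -0.0, 0.0]
ft_force: [-0.1, 0.6, -2.0]
grip_width: 0.688
grip_force: 49.5
```

Call:
{"api": "arm_command", "payload": {"rows": [{"linear": [-0.01,-0.03,0],"spin": 0,"hand": -1},{"linear": [-0.03,-0.11,0],"spin": 0,"hand": -1},{"linear": [-0.06,-0.21,0],"spin": 0,"hand": -1},{"linear": [-0.09,-0.32,0],"spin": 0,"hand": -1},{"linear": [-0.12,-0.43,0],"spin": 0,"hand": -1},{"linear": [-0.15,-0.54,0],"spin": 0,"hand": -1},{"linear": [-0.18,-0.65,0],"spin": 0,"hand": -1},{"linear": [-0.21,-0.76,0],"spin": 0,"hand": -1},{"linear": [-0.24,-0.86,0],"spin": 0,"hand": -1},{"linear": [-0.27,-0.94,0],"spin": 0,"hand": -1},{"linear": [-0.284,-0.99,0],"spin": 0,"hand": -1},{"linear": [-0.284,-1.0,0],"spin": 0,"hand": -1}]}}

```text
time_s: 6.65
tcp_pos: [0.513, 0.2795, 0.1808]
eef_rot: [0.0, 1.0, 0.001, -0.001]
ft_force: [0.5, -0.2, -1.5]
grip_width: 0.689
grip_force: 49.7
```

Run:
```python
from m import *
print(arm.sense()['tcp_pos'],arm.sense()['ft_force'])
s=snap('wrist'); w=pts(s)
cv2.imwrite('pics/w2.png',s['pixels'][...,::-1])
try: print(tray(s,'blue')[:4])
except Exception as e: print(e)
t=arm.sense()['tcp_pos']
for zz in (.245,.25,.255): print(objs(s,{'j':(t[0],t[1],zz,.054)}))
```

```text
[0.51295147 0.27946206 0.18078973] [ 0.45527676 -0.22587883 -1.47603193]
(array([0.5432, 0.2861]), array([0.0876, 0.1612]), np.float32(-1.21), 16073)
{'j': (array([0.5252, 0.2774]), array([0.5154, 0.2755]), 0.103, np.float64(0.2425), 19320)}
{'j': (array([0.5272, 0.2787]), array([0.5194, 0.2749]), 0.098, np.float64(0.2431), 15489)}
{'j': (array([0.5248, 0.2794]), array([0.5258, 0.2712]), 0.083, np.float64(0.2571), 7549)}
```

View pics/w2.png

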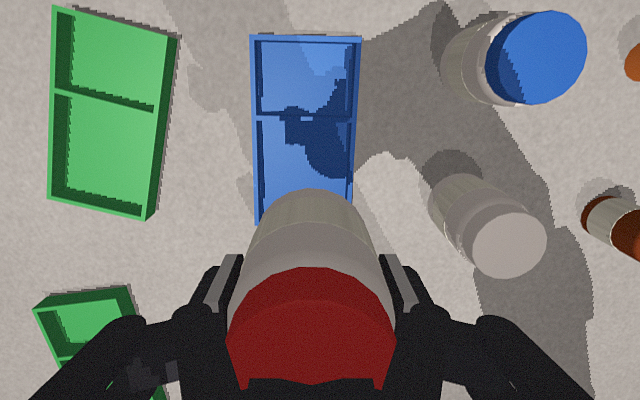

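The wrist view shows the red jar upright in the fingers over the blue tray, whose divider is at (305,117). I'll lower it.

Call:
{"api": "arm_command", "payload": {"rows": [{"linear": [0.001,-0.015,0.02],"spin": 0,"hand": -1},{"linear": [0.001,-0.015,0.08],"spin": 0,"hand": -1},{"linear": [0.001,-0.015,0.15],"spin": 0,"hand": -1},{"linear": [0.001,-0.015,0.22],"spin": 0,"hand": -1},{"linear": [0.001,-0.015,0.28],"spin": 0,"hand": -1},{"linear": [0.001,-0.015,0.32],"spin": 0,"hand": -1},{"linear": [0.001,-0.015,0.345],"spin": 0,"hand": -1},{"linear": [0.001,-0.015,0.355],"spin": 0,"hand": -1},{"linear": [0.001,-0.015,0.36],"spin": 0,"hand": -1},{"linear": [0.001,-0.015,0.362],"spin": 0,"hand": -1},{"linear": [0.001,-0.015,0.362],"spin": 0,"hand": -1}]}}

```text
time_s: 8.07
tcp_pos: [0.5147, 0.2842, 0.0373]
eef_rot: [-0.0, 1.0, -0.0, 0.001]
ft_force: [-1.8, 0.6, 2.6]
grip_width: 0.687
grip_force: 50.0
```

Call:
{"api": "arm_command", "payload": {"rows": [{"linear": [0,0,0.001],"spin": 0,"hand": -1},{"linear": [0,0,0.002],"spin": 0,"hand": -1},{"linear": [0,0,0.002],"spin": 0,"hand": -1}]}}

```text
time_s: 8.45
tcp_pos: [0.5147, 0.2843, 0.0373]
eef_rot: [-0.0, 1.0, -0.0, 0.001]
ft_force: [-3.0, -1.6, 10.0]
grip_width: 0.688
grip_force: 50.8
```

Call:
{"api": "arm_command", "payload": {"rows": [{"linear": [0,0,0],"spin": 0,"hand": 0.5},{"linear": [0,0,0],"spin": 0,"hand": 0.7},{"linear": [0,0,0],"spin": 0,"hand": 1},{"linear": [0,0,0],"spin": 0,"hand": 1},{"linear": [0,0,0],"spin": 0,"hand": 1},{"linear": [0,0,-0.03],"spin": 0,"hand": 1},{"linear": [0,0,-0.1],"spin": 0,"hand": 1},{"linear": [0,0,-0.2],"spin": 0,"hand": 1},{"linear": [0,0,-0.3],"spin": 0,"hand": 1},{"linear": [0,0,-0.4],"spin": 0,"hand": 1},{"linear": [0,0,-0.4],"spin": 0,"hand": 1}]}}

```text
time_s: 9.82
tcp_pos: [0.5166, 0.2852, 0.2]
eef_rot: [-0.002, 1.0, -0.0, 0.003]
ft_force: [-0.6, -0.5, -0.0]
grip_width: 1.003
grip_force: 0.0
```

```bash
cat > ck.py <<'E'
from m import *
import sys
a=arm.sense(); print(a['tcp_pos'].round(4),a['grip_width'])
s=snap('top'); w=pts(s)
A={'jar_red':(.5137,.285,.099,.054),'jar_blue':(.606,.14,.095,.054),'jar_white':(.481,.137,.095,.054),'vial':(.6085,-.004,.074,.034),'b_black':(.468,-.005,.09,.029),'b_white':(.468,-.12,.09,.029)}
if len(sys.argv)>1:A.update(eval(sys.argv[1]))
for k,v in objs(s,A).items(): print(k,v)
E
python3 ck.py
```

```text
[0.5166 0.2852 0.2   ] 1.0033413718769493
jar_red (array([0.5035, 0.2779]), array([0.5108, 0.2796]), 0.05, np.float64(0.0993), 110)
jar_blue (array([0.6058, 0.1405]), array([0.6062, 0.1401]), 0.054, np.float64(0.0954), 236)
jar_white (array([0.4813, 0.1372]), array([0.4809, 0.1373]), 0.053, np.float64(0.095), 238)
vial (array([ 0.6086, -0.0032]), array([ 0.6084, -0.0031]), 0.034, np.float64(0.074), 90)
b_black (array([ 0.4681, -0.0047]), array([ 0.4683, -0.0048]), 0.029, np.float64(0.0904), 69)
b_white (array([ 0.468 , -0.1206]), array([ 0.4681, -0.1201]), 0.03, np.float64(0.0905), 71)
```

Call:
{"api": "arm_command", "payload": {"rows": [{"linear": [-0.02,0.1,0],"spin": 0,"hand": 1},{"linear": [-0.04,0.22,0],"spin": 0,"hand": 1},{"linear": [-0.06,0.35,0],"spin": 0,"hand": 1},{"linear": [-0.08,0.48,0],"spin": 0,"hand": 1},{"linear": [-0.1,0.6,0],"spin": 0,"hand": 1},{"linear": [-0.117,0.69,0],"spin": 0,"hand": 1},{"linear": [-0.117,0.724,0],"spin": 0,"hand": 1},{"linear": [-0.117,0.724,0],"spin": 0,"hand": 1},{"linear": [-0.117,0.724,0],"spin": 0,"hand": 1}]}}

```text
time_s: 11.0
tcp_pos: [0.4677, -0.0037, 0.1955]
eef_rot: [-0.0, 1.0, 0.001, -0.0]
ft_force: [-0.1, 0.6, 0.1]
grip_width: 1.003
grip_force: 0.0
```

Run:
```python
from m import *
print(arm.sense()['tcp_pos'])
s=snap('wrist')
print(objs(s,{'b_black':(.468,-.005,.09,.029),'vial':(.608,-.004,.074,.034)}))
s=snap('top')
print(objs(s,{'r':(.5137,.285,.099,.054)}), tray(s,'blue')[:4])
```

```text
[ 0.46774561 -0.00372147  0.19548545]
{'b_black': (array([ 0.4672, -0.0046]), array([ 0.4671, -0.0046]), 0.03, np.float64(0.0902), 1175), 'vial': (array([ 0.5937, -0.0032]), array([ 0.5968, -0.0032]), 0.028, np.float64(0.0739), 423)}
{'r': (array([0.514 , 0.2831]), array([0.5146, 0.283 ]), 0.054, np.float64(0.0991), 238)} (array([0.5446, 0.2847]), array([0.0879, 0.1614]), np.float32(-1.31), 953)
  return _methods._mean(a, axis=axis, dtype=dtype,
  ret = ret.dtype.type(ret / rcount)
```

Call:
{"api": "arm_command", "payload": {"rows": [{"linear": [0,0.002,0.1],"spin": 0,"hand": 1},{"linear": [0,0.002,0.2],"spin": 0,"hand": 1},{"linear": [0,0.002,0.3],"spin": 0,"hand": 1},{"linear": [0,0.002,0.37],"spin": 0,"hand": 1},{"linear": [0,0.002,0.41],"spin": 0,"hand": 1},{"linear": [0,0.002,0.428],"spin": 0,"hand": 1},{"linear": [0,0.002,0.431],"spin": 0,"hand": 1},{"linear": [0,0.002,0.431],"spin": 0,"hand": 1}]}}

```text
time_s: 12.1
tcp_pos: [0.4676, -0.0052, 0.023]
eef_rot: [0.0, 1.0, 0.0, -0.0]
ft_force: [-0.4, 0.2, -0.9]
grip_width: 0.998
grip_force: 0.0
```

Call:
{"api": "arm_command", "payload": {"rows": [{"linear": [0,0,0],"spin": 0,"hand": -1},{"linear": [0,0,0],"spin": 0,"hand": -1},{"linear": [0,0,0],"spin": 0,"hand": -1},{"linear": [0,0,0],"spin": 0,"hand": -1},{"linear": [0,0,0],"spin": 0,"hand": -1},{"linear": [0,0,0],"spin": 0,"hand": -1},{"linear": [0,0,0],"spin": 0,"hand": -1},{"linear": [0,0,0],"spin": 0,"hand": -1}], "squeeze": 40}}

```text
time_s: 13.1
tcp_pos: [0.4677, -0.006, 0.0237]
eef_rot: [-0.0, 1.0, -0.0, 0.0]
ft_force: [-0.6, 1.7, 5.3]
grip_width: 0.486
grip_force: 40.2
```

Call:
{"api": "arm_command", "payload": {"rows": [{"linear": [0,0,-0.02],"spin": 0,"hand": -1},{"linear": [0,0,-0.08],"spin": 0,"hand": -1},{"linear": [0,0,-0.17],"spin": 0,"hand": -1},{"linear": [0,0,-0.26],"spin": 0,"hand": -1},{"linear": [0,0,-0.34],"spin": 0,"hand": -1},{"linear": [0,0,-0.375],"spin": 0,"hand": -1},{"linear": [0,0,-0.375],"spin": 0,"hand": -1}]}}

```text
time_s: 13.98
tcp_pos: [0.4677, -0.0063, 0.1737]
eef_rot: [-0.0, 1.0, -0.0, 0.001]
ft_force: [-0.0, 0.4, -2.8]
grip_width: 0.483
grip_force: 41.0
```

Call:
{"api": "arm_command", "payload": {"rows": [{"linear": [0.015,-0.03,0],"spin": 0,"hand": -1},{"linear": [0.05,-0.11,0],"spin": 0,"hand": -1},{"linear": [0.09,-0.21,0],"spin": 0,"hand": -1},{"linear": [0.135,-0.31,0],"spin": 0,"hand": -1},{"linear": [0.18,-0.41,0],"spin": 0,"hand": -1},{"linear": [0.22,-0.51,0],"spin": 0,"hand": -1},{"linear": [0.26,-0.6,0],"spin": 0,"hand": -1},{"linear": [0.295,-0.68,0],"spin": 0,"hand": -1},{"linear": [0.312,-0.72,0],"spin": 0,"hand": -1},{"linear": [0.312,-0.722,0],"spin": 0,"hand": -1},{"linear": [0.312,-0.722,0],"spin": 0,"hand": -1}]}}

```text
time_s: 15.35
tcp_pos: [0.5915, 0.2815, 0.172]
eef_rot: [0.001, 1.0, -0.0, -0.001]
ft_force: [-0.6, -0.4, -2.4]
grip_width: 0.48
grip_force: 40.9
```

Run:
```python
from m import *
print(arm.sense()['tcp_pos'],arm.sense()['grip_width'])
s=snap('wrist')
cv2.imwrite('pics/w3.png',s['pixels'][...,::-1])
```

```text
[0.59146864 0.28150523 0.17202007] 0.48014904441075074
```

View pics/w3.png

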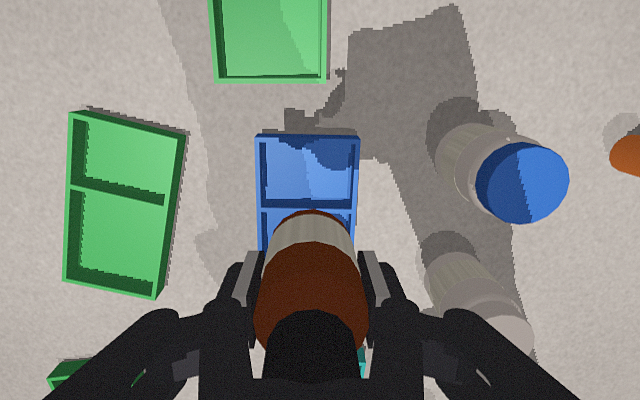

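The wrist view shows the bottle upright in hand, with the blue tray beyond it and its divider at (305,205). I'll check numerically where it lies before lowering.

Run:
```python
from m import *
s=dict(np.load('/tmp/wrist.npz')); w=pts(s)
for u,v in ((305,133),(305,205),(300,170),(305,230),(247,215),(370,215) ,(520,180)): print(u,v,w[v,u].round(4))
V=s['view'];print(-V[:3,:3].T@V[:3,3])
s=snap('top');w=pts(s)
cv2.imwrite('pics/t3.png',cv2.resize(s['pixels'][120:270,180:420,::-1],None,fx=3,fy=3))
```

```text
305 133 [ 6.245e-01  2.864e-01 -3.000e-04]
305 205 [0.5618 0.2866 0.0138]
300 170 [0.5917 0.2911 0.0033]
305 230 [0.6104 0.2842 0.1756]
247 215 [0.5468 0.3422 0.0006]
370 215 [5.466e-01 2.248e-01 3.000e-04]
520 180 [0.6088 0.1463 0.0947]
[0.67325027 0.28204255 0.31464437]
```

View pics/t3.png

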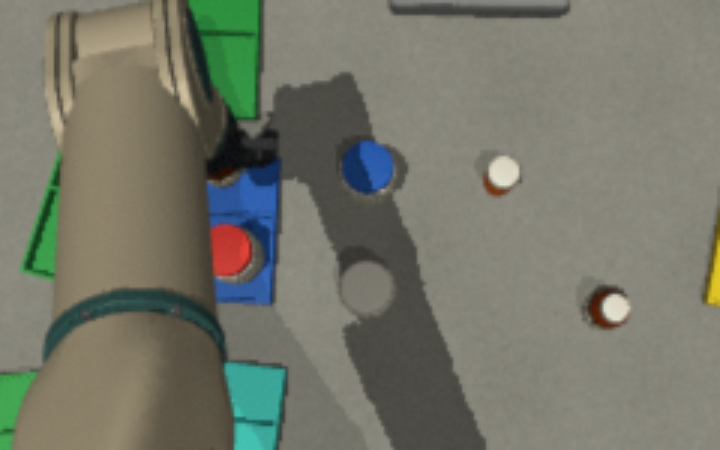

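The top crop shows the red jar standing in the wide compartment (230,250) and the bottle over the narrow one (222,175). The wrist depth puts the divider at x=0.562, as expected. I'll lower the bottle.

Call:
{"api": "arm_command", "payload": {"rows": [{"linear": [0.002,-0.006,0.02],"spin": 0,"hand": -1},{"linear": [0.002,-0.006,0.08],"spin": 0,"hand": -1},{"linear": [0.002,-0.006,0.15],"spin": 0,"hand": -1},{"linear": [0.002,-0.006,0.22],"spin": 0,"hand": -1},{"linear": [0.002,-0.006,0.28],"spin": 0,"hand": -1},{"linear": [0.002,-0.006,0.32],"spin": 0,"hand": -1},{"linear": [0.002,-0.006,0.345],"spin": 0,"hand": -1},{"linear": [0.002,-0.006,0.355],"spin": 0,"hand": -1},{"linear": [0.002,-0.006,0.36],"spin": 0,"hand": -1},{"linear": [0.002,-0.006,0.362],"spin": 0,"hand": -1},{"linear": [0.002,-0.006,0.362],"spin": 0,"hand": -1}]}}

```text
time_s: 16.82
tcp_pos: [0.5934, 0.285, 0.029]
eef_rot: [-0.0, 1.0, -0.0, 0.0]
ft_force: [0.5, -0.2, -1.7]
grip_width: 0.483
grip_force: 40.9
```

Call:
{"api": "arm_command", "payload": {"rows": [{"linear": [0,0,0.001],"spin": 0,"hand": -1},{"linear": [0,0,0.002],"spin": 0,"hand": -1},{"linear": [0,0,0.002],"spin": 0,"hand": -1}]}}

```text
time_s: 17.2
tcp_pos: [0.5932, 0.2849, 0.0279]
eef_rot: [-0.0, 1.0, -0.0, 0.0]
ft_force: [0.1, -0.2, -1.1]
grip_width: 0.478
grip_force: 41.1
```

Not yet in contact, so I'll creep further.

Call:
{"api": "arm_command", "payload": {"rows": [{"linear": [0,0,0.0012],"spin": 0,"hand": -1},{"linear": [0,0,0.0025],"spin": 0,"hand": -1},{"linear": [0,0,0.0025],"spin": 0,"hand": -1}]}}

```text
time_s: 17.58
tcp_pos: [0.5933, 0.2849, 0.0278]
eef_rot: [-0.0, 1.0, -0.0, 0.0]
ft_force: [-2.5, -1.4, 6.1]
grip_width: 0.482
grip_force: 41.7
```

Call:
{"api": "arm_command", "payload": {"rows": [{"linear": [0,0,0],"spin": 0,"hand": 0.1},{"linear": [0,0,0],"spin": 0,"hand": 0.4},{"linear": [0,0,0],"spin": 0,"hand": 0.8},{"linear": [0,0,0],"spin": 0,"hand": 0.8},{"linear": [0,0,0],"spin": 0,"hand": 0.8},{"linear": [0,0,-0.03],"spin": 0,"hand": 0.8},{"linear": [0,0,-0.1],"spin": 0,"hand": 0.8},{"linear": [0,0,-0.2],"spin": 0,"hand": 1},{"linear": [0,0,-0.3],"spin": 0,"hand": 1},{"linear": [0,0,-0.4],"spin": 0,"hand": 1},{"linear": [0,0,-0.42],"spin": 0,"hand": 1},{"linear": [0,0,-0.42],"spin": 0,"hand": 1}]}}

```text
time_s: 19.08
tcp_pos: [0.5931, 0.2849, 0.1954]
eef_rot: [-0.0, 1.0, -0.0, 0.0]
ft_force: [-0.9, 0.1, -0.3]
grip_width: 0.998
grip_force: 0.0
```

Call:
{"api": "arm_command", "payload": {"rows": [{"linear": [-0.07,0.09,0],"spin": 0,"hand": 1},{"linear": [-0.15,0.19,0],"spin": 0,"hand": 1},{"linear": [-0.22,0.29,0],"spin": 0,"hand": 1},{"linear": [-0.28,0.369,0],"spin": 0,"hand": 1},{"linear": [-0.28,0.369,0],"spin": 0,"hand": 1},{"linear": [-0.28,0.369,0],"spin": 0,"hand": 1}]}}

```text
time_s: 19.82
tcp_pos: [0.4811, 0.1378, 0.1941]
eef_rot: [-0.0, 1.0, 0.0, -0.0]
ft_force: [0.6, -0.3, -0.5]
grip_width: 1.003
grip_force: 0.0
```

```bash
python3 ck.py "{'b_black':(.5925,.284,.094,.029)}"
python3 - <<'E'
from m import *
s=dict(np.load('/tmp/top.npz'));cv2.imwrite('pics/t4.png',cv2.resize(s['pixels'][120:270,180:420,::-1],None,fx=3,fy=3))
print(objs(snap('wrist'),{'w':(.481,.137,.095,.054)}))
E
```

```text
[0.4811 0.1378 0.1941] 1.0027459748312355
jar_red (array([0.5141, 0.2828]), array([0.5145, 0.2827]), 0.054, np.float64(0.0993), 240)
jar_blue (array([0.6122, 0.1413]), array([0.6065, 0.14  ]), 0.054, np.float64(0.0959), 169)
jar_white None
vial (array([ 0.6086, -0.0034]), array([ 0.6084, -0.0031]), 0.034, np.float64(0.0744), 89)
b_black (array([0.5931, 0.2847]), array([0.5935, 0.2845]), 0.029, np.float64(0.0942), 68)
b_white (array([ 0.4681, -0.1203]), array([ 0.4682, -0.1203]), 0.029, np.float64(0.0901), 72)
{'w': (array([0.4804, 0.1379]), array([0.4798, 0.1377]), 0.055, np.float64(0.0952), 4134)}
```

View pics/t4.png

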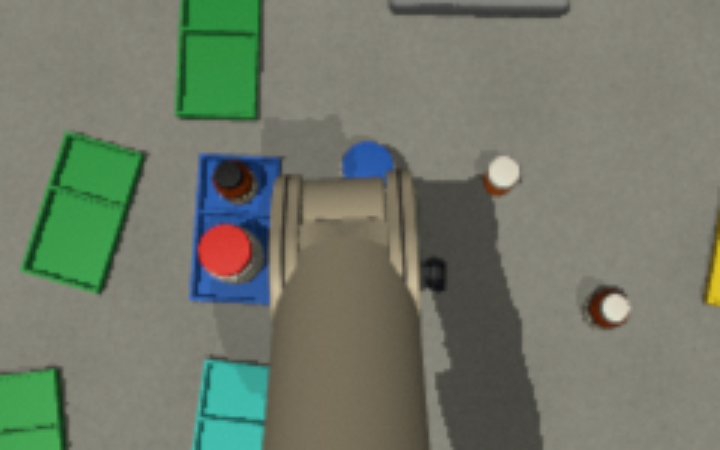

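The crop shows the blue order complete: bottle upright at (233,180), red jar at (227,251), with both tops 4 mm above their counter height. I'll descend on the white jar.

Call:
{"api": "arm_command", "payload": {"rows": [{"linear": [0,0,0.1],"spin": 0,"hand": 1},{"linear": [0,0,0.2],"spin": 0,"hand": 1},{"linear": [0,0,0.29],"spin": 0,"hand": 1},{"linear": [0,0,0.35],"spin": 0,"hand": 1},{"linear": [0,0,0.39],"spin": 0,"hand": 1},{"linear": [0,0,0.405],"spin": 0,"hand": 1},{"linear": [0,0,0.407],"spin": 0,"hand": 1},{"linear": [0,0,0.407],"spin": 0,"hand": 1}]}}

```text
time_s: 20.92
tcp_pos: [0.4817, 0.1375, 0.0326]
eef_rot: [-0.0, 1.0, -0.0, 0.001]
ft_force: [0.3, -0.2, 0.3]
grip_width: 0.995
grip_force: 0.0
```

Call:
{"api": "arm_command", "payload": {"rows": [{"linear": [0,0,0],"spin": 0,"hand": -1},{"linear": [0,0,0],"spin": 0,"hand": -1},{"linear": [0,0,0],"spin": 0,"hand": -1},{"linear": [0,0,0],"spin": 0,"hand": -1},{"linear": [0,0,0],"spin": 0,"hand": -1},{"linear": [0,0,0],"spin": 0,"hand": -1},{"linear": [0,0,0],"spin": 0,"hand": -1},{"linear": [0,0,0],"spin": 0,"hand": -1}], "squeeze": 50}}

```text
time_s: 21.92
tcp_pos: [0.4816, 0.1376, 0.033]
eef_rot: [-0.0, 1.0, -0.0, 0.001]
ft_force: [-1.5, 0.2, 7.7]
grip_width: 0.686
grip_force: 47.9
```

Call:
{"api": "arm_command", "payload": {"rows": [{"linear": [0,0,-0.02],"spin": 0,"hand": -1},{"linear": [0,0,-0.07],"spin": 0,"hand": -1},{"linear": [0,0,-0.15],"spin": 0,"hand": -1},{"linear": [0,0,-0.23],"spin": 0,"hand": -1},{"linear": [0,0,-0.31],"spin": 0,"hand": -1},{"linear": [0,0,-0.36],"spin": 0,"hand": -1},{"linear": [0,0,-0.375],"spin": 0,"hand": -1},{"linear": [0,0,-0.375],"spin": 0,"hand": -1}]}}

```text
time_s: 22.92
tcp_pos: [0.4808, 0.1373, 0.1818]
eef_rot: [-0.0, 1.0, -0.0, -0.0]
ft_force: [0.2, -0.5, -2.4]
grip_width: 0.688
grip_force: 50.0
```

Call:
{"api": "arm_command", "payload": {"rows": [{"linear": [0.005,0.03,0],"spin": 0,"hand": -1},{"linear": [0.01,0.11,0],"spin": 0,"hand": -1},{"linear": [0.02,0.21,0],"spin": 0,"hand": -1},{"linear": [0.03,0.32,0],"spin": 0,"hand": -1},{"linear": [0.04,0.43,0],"spin": 0,"hand": -1},{"linear": [0.05,0.54,0],"spin": 0,"hand": -1},{"linear": [0.06,0.65,0],"spin": 0,"hand": -1},{"linear": [0.07,0.76,0],"spin": 0,"hand": -1},{"linear": [0.08,0.86,0],"spin": 0,"hand": -1},{"linear": [0.09,0.94,0],"spin": 0,"hand": -1},{"linear": [0.1,0.99,0],"spin": 0,"hand": -1},{"linear": [0.1,1.0,0],"spin": 0,"hand": -1}]}}

```text
time_s: 24.42
tcp_pos: [0.5204, -0.2641, 0.1812]
eef_rot: [0.0, 1.0, -0.001, -0.001]
ft_force: [-0.0, 0.1, -1.7]
grip_width: 0.694
grip_force: 50.0
```

Call:
{"api": "arm_command", "payload": {"rows": [{"linear": [0,0.04,0],"spin": 0,"hand": -1},{"linear": [0,0.056,0],"spin": 0,"hand": -1},{"linear": [0,0.056,0],"spin": 0,"hand": -1}]}}

```text
time_s: 24.8
tcp_pos: [0.5208, -0.2853, 0.182]
eef_rot: [0.0, 1.0, -0.0, -0.0]
ft_force: [0.3, 0.6, -2.6]
grip_width: 0.687
grip_force: 50.0
```

Run:
```python
from m import *
print(arm.sense()['tcp_pos'],arm.sense()['grip_width'])
s=snap('wrist'); w=pts(s)
cv2.imwrite('pics/w4.png',s['pixels'][...,::-1])
print(tray(s,'yellow')[:4])
```

```text
[ 0.52084012 -0.28530432  0.1819693 ] 0.6870367502606218
(array([ 0.5493, -0.2914]), array([0.0879, 0.1617]), np.float32(-9.98), 16666)
```

View pics/w4.png

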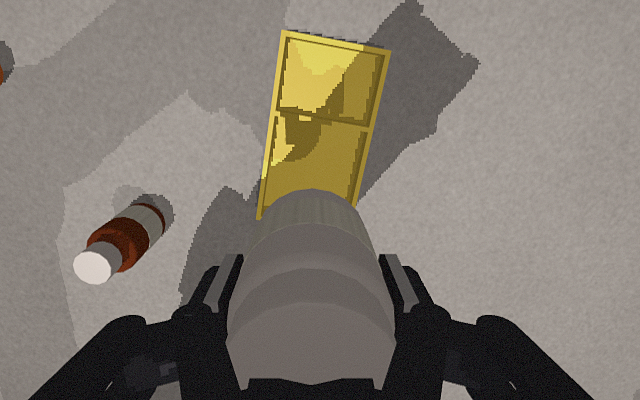

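The wrist view shows the white jar upright over the yellow tray (divider at (322,118)). The wrist measurement puts the wide compartment's centre within 2 mm of the tool.

Call:
{"api": "arm_command", "payload": {"rows": [{"linear": [-0.001,0,0.02],"spin": 0,"hand": -1},{"linear": [-0.001,0,0.08],"spin": 0,"hand": -1},{"linear": [-0.001,0,0.15],"spin": 0,"hand": -1},{"linear": [-0.001,0,0.22],"spin": 0,"hand": -1},{"linear": [-0.001,0,0.28],"spin": 0,"hand": -1},{"linear": [-0.001,0,0.32],"spin": 0,"hand": -1},{"linear": [-0.001,0,0.345],"spin": 0,"hand": -1},{"linear": [-0.001,0,0.355],"spin": 0,"hand": -1},{"linear": [-0.001,0,0.36],"spin": 0,"hand": -1},{"linear": [-0.001,0,0.362],"spin": 0,"hand": -1},{"linear": [-0.001,0,0.362],"spin": 0,"hand": -1}]}}

```text
time_s: 26.22
tcp_pos: [0.5209, -0.2853, 0.0376]
eef_rot: [0.0, 1.0, -0.0, 0.0]
ft_force: [-0.4, 0.7, -3.0]
grip_width: 0.685
grip_force: 50.0
```

Call:
{"api": "arm_command", "payload": {"rows": [{"linear": [0,0,0.001],"spin": 0,"hand": -1},{"linear": [0,0,0.002],"spin": 0,"hand": -1},{"linear": [0,0,0.002],"spin": 0,"hand": -1}]}}

```text
time_s: 26.6
tcp_pos: [0.5208, -0.2853, 0.0371]
eef_rot: [0.0, 1.0, -0.0, 0.0]
ft_force: [-1.9, 0.0, 5.7]
grip_width: 0.69
grip_force: 50.6
```

Call:
{"api": "arm_command", "payload": {"rows": [{"linear": [0,0,0],"spin": 0,"hand": 0.5},{"linear": [0,0,0],"spin": 0,"hand": 0.7},{"linear": [0,0,0],"spin": 0,"hand": 1},{"linear": [0,0,0],"spin": 0,"hand": 1},{"linear": [0,0,0],"spin": 0,"hand": 1},{"linear": [0,0,-0.03],"spin": 0,"hand": 1},{"linear": [0,0,-0.1],"spin": 0,"hand": 1},{"linear": [0,0,-0.2],"spin": 0,"hand": 1},{"linear": [0,0,-0.3],"spin": 0,"hand": 1},{"linear": [0,0,-0.4],"spin": 0,"hand": 1},{"linear": [0,0,-0.4],"spin": 0,"hand": 1}]}}

```text
time_s: 27.98
tcp_pos: [0.5225, -0.2866, 0.2006]
eef_rot: [0.002, 1.0, -0.0, 0.004]
ft_force: [0.4, 0.5, -0.0]
grip_width: 1.001
grip_force: 0.0
```

Call:
{"api": "arm_command", "payload": {"rows": [{"linear": [0.03,-0.1,0],"spin": 0,"hand": 1},{"linear": [0.07,-0.22,0],"spin": 0,"hand": 1},{"linear": [0.11,-0.35,0],"spin": 0,"hand": 1},{"linear": [0.15,-0.48,0],"spin": 0,"hand": 1},{"linear": [0.19,-0.6,0],"spin": 0,"hand": 1},{"linear": [0.22,-0.68,0],"spin": 0,"hand": 1},{"linear": [0.22,-0.703,0],"spin": 0,"hand": 1},{"linear": [0.22,-0.703,0],"spin": 0,"hand": 1},{"linear": [0.22,-0.703,0],"spin": 0,"hand": 1}]}}

```text
time_s: 29.1
tcp_pos: [0.6081, -0.0064, 0.1964]
eef_rot: [0.001, 1.0, -0.002, -0.0]
ft_force: [-0.1, -0.9, 0.2]
grip_width: 1.0
grip_force: 0.0
```

```bash
python3 ck.py "{'b_black':(.5925,.284,.094,.029),'jar_white':(.52,-.285,.099,.054)}"
python3 - <<'E'
from m import *
print(objs(snap('wrist'),{'v':(.608,-.004,.074,.034)}))
E
```

```text
[ 0.6081 -0.0064  0.1964] 0.9998222200419783
jar_red (array([0.5141, 0.283 ]), array([0.5146, 0.283 ]), 0.054, np.float64(0.099), 240)
jar_blue (array([0.6058, 0.1404]), array([0.6062, 0.1401]), 0.054, np.float64(0.0953), 237)
jar_white (array([ 0.5203, -0.2845]), array([ 0.5211, -0.2845]), 0.055, np.float64(0.0997), 239)
vial (array([0.611 , 0.0103]), array([0.6107, 0.009 ]), 0.02, np.float64(0.0743), 9)
b_black (array([0.5932, 0.2845]), array([0.5937, 0.2841]), 0.03, np.float64(0.0933), 70)
b_white None
{'v': (array([ 0.6081, -0.0032]), array([ 0.608 , -0.0032]), 0.035, np.float64(0.0742), 1419)}
```

Call:
{"api": "arm_command", "payload": {"rows": [{"linear": [0,-0.004,0.1],"spin": 0,"hand": 1},{"linear": [0,-0.004,0.2],"spin": 0,"hand": 1},{"linear": [0,-0.004,0.3],"spin": 0,"hand": 1},{"linear": [0,-0.004,0.37],"spin": 0,"hand": 1},{"linear": [0,-0.004,0.41],"spin": 0,"hand": 1},{"linear": [0,-0.004,0.426],"spin": 0,"hand": 1},{"linear": [0,-0.004,0.427],"spin": 0,"hand": 1},{"linear": [0,-0.004,0.427],"spin": 0,"hand": 1}]}}

```text
time_s: 30.2
tcp_pos: [0.6095, -0.0024, 0.0266]
eef_rot: [0.0, 1.0, -0.0, 0.001]
ft_force: [-0.0, 0.2, -1.1]
grip_width: 1.001
grip_force: 0.0
```

Call:
{"api": "arm_command", "payload": {"rows": [{"linear": [0,0,0],"spin": 0,"hand": -0.1},{"linear": [0,0,0],"spin": 0,"hand": -0.2},{"linear": [0,0,0],"spin": 0,"hand": -1},{"linear": [0,0,0],"spin": 0,"hand": -1},{"linear": [0,0,0],"spin": 0,"hand": -1},{"linear": [0,0,0],"spin": 0,"hand": -1},{"linear": [0,0,0],"spin": 0,"hand": -1},{"linear": [0,0,0],"spin": 0,"hand": -1},{"linear": [0,0,0],"spin": 0,"hand": -1}], "squeeze": 30}}

```text
time_s: 31.32
tcp_pos: [0.6088, -0.0024, 0.0258]
eef_rot: [-0.0, 1.0, -0.0, 0.0]
ft_force: [-0.7, 0.2, 5.4]
grip_width: 0.388
grip_force: 29.8
```

Call:
{"api": "arm_command", "payload": {"rows": [{"linear": [0,0,-0.02],"spin": 0,"hand": -1},{"linear": [0,0,-0.07],"spin": 0,"hand": -1},{"linear": [0,0,-0.15],"spin": 0,"hand": -1},{"linear": [0,0,-0.23],"spin": 0,"hand": -1},{"linear": [0,0,-0.31],"spin": 0,"hand": -1},{"linear": [0,0,-0.36],"spin": 0,"hand": -1},{"linear": [0,0,-0.375],"spin": 0,"hand": -1},{"linear": [0,0,-0.375],"spin": 0,"hand": -1}]}}

```text
time_s: 32.33
tcp_pos: [0.6086, -0.0022, 0.176]
eef_rot: [-0.0, 1.0, -0.0, 0.0]
ft_force: [0.2, -0.1, -1.1]
grip_width: 0.388
grip_force: 29.9
```

Call:
{"api": "arm_command", "payload": {"rows": [{"linear": [0,0.03,0],"spin": 0,"hand": -1},{"linear": [-0.005,0.11,0],"spin": 0,"hand": -1},{"linear": [-0.01,0.21,0],"spin": 0,"hand": -1},{"linear": [-0.015,0.31,0],"spin": 0,"hand": -1},{"linear": [-0.02,0.42,0],"spin": 0,"hand": -1},{"linear": [-0.025,0.52,0],"spin": 0,"hand": -1},{"linear": [-0.025,0.61,0],"spin": 0,"hand": -1},{"linear": [-0.025,0.69,0],"spin": 0,"hand": -1},{"linear": [-0.025,0.735,0],"spin": 0,"hand": -1},{"linear": [-0.025,0.742,0],"spin": 0,"hand": -1},{"linear": [-0.025,0.742,0],"spin": 0,"hand": -1}]}}

```text
time_s: 33.7
tcp_pos: [0.5987, -0.2977, 0.1751]
eef_rot: [-0.001, 1.0, 0.0, -0.0]
ft_force: [0.4, 0.5, -1.1]
grip_width: 0.391
grip_force: 30.0
```

Run:
```python
from m import *
print(arm.sense()['tcp_pos'],arm.sense()['grip_width'])
s=snap('wrist'); w=pts(s)
cv2.imwrite('pics/w5.png',s['pixels'][...,::-1])
s=snap('top')
cv2.imwrite('pics/t5.png',cv2.resize(s['pixels'][130:270,320:520,::-1],None,fx=3,fy=3))
```

```text
[ 0.59870102 -0.2976704   0.17507275] 0.3911046414362051
```

View pics/w5.png

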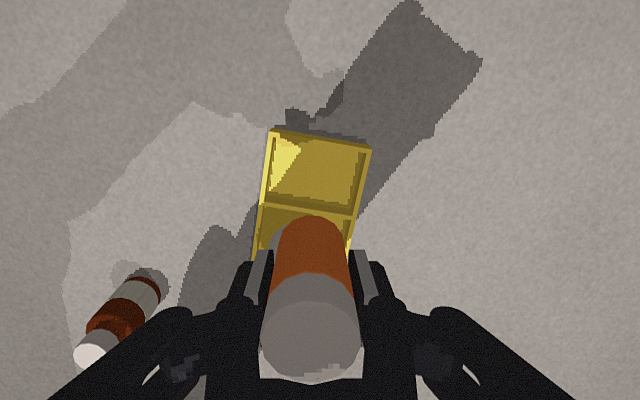

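The wrist view shows the vial upright in hand. The yellow tray's narrow compartment is at (315,170) in the same geometry as the blue placing.

Call:
{"api": "arm_command", "payload": {"rows": [{"linear": [0,0.001,0.02],"spin": 0,"hand": -1},{"linear": [0,0.001,0.08],"spin": 0,"hand": -1},{"linear": [0,0.001,0.15],"spin": 0,"hand": -1},{"linear": [0,0.001,0.22],"spin": 0,"hand": -1},{"linear": [0,0.001,0.28],"spin": 0,"hand": -1},{"linear": [0,0.001,0.32],"spin": 0,"hand": -1},{"linear": [0,0.001,0.345],"spin": 0,"hand": -1},{"linear": [0,0.001,0.355],"spin": 0,"hand": -1},{"linear": [0,0.001,0.36],"spin": 0,"hand": -1},{"linear": [0,0.001,0.362],"spin": 0,"hand": -1},{"linear": [0,0.001,0.362],"spin": 0,"hand": -1}]}}

```text
time_s: 35.17
tcp_pos: [0.5988, -0.2997, 0.0312]
eef_rot: [0.0, 1.0, -0.0, 0.0]
ft_force: [0.1, 0.3, 0.2]
grip_width: 0.393
grip_force: 30.0
```

Call:
{"api": "arm_command", "payload": {"rows": [{"linear": [0,0,0.001],"spin": 0,"hand": -1},{"linear": [0,0,0.002],"spin": 0,"hand": -1},{"linear": [0,0,0.002],"spin": 0,"hand": -1}]}}

```text
time_s: 35.55
tcp_pos: [0.5986, -0.2995, 0.0299]
eef_rot: [-0.0, 1.0, -0.0, 0.0]
ft_force: [-0.1, 0.0, -0.1]
grip_width: 0.39
grip_force: 30.0
```

Call:
{"api": "arm_command", "payload": {"rows": [{"linear": [0,0,0.0012],"spin": 0,"hand": -1},{"linear": [0,0,0.0025],"spin": 0,"hand": -1},{"linear": [0,0,0.0025],"spin": 0,"hand": -1}]}}

```text
time_s: 35.92
tcp_pos: [0.5986, -0.2996, 0.0299]
eef_rot: [-0.0, 1.0, -0.0, 0.0]
ft_force: [-1.6, 0.4, 6.9]
grip_width: 0.393
grip_force: 30.6
```

Contact, so I'll release and retreat.

Call:
{"api": "arm_command", "payload": {"rows": [{"linear": [0,0,0],"spin": 0,"hand": 0},{"linear": [0,0,0],"spin": 0,"hand": 0.4},{"linear": [0,0,0],"spin": 0,"hand": 0.8},{"linear": [0,0,0],"spin": 0,"hand": 0.8},{"linear": [0,0,0],"spin": 0,"hand": 0.8},{"linear": [0,0,-0.03],"spin": 0,"hand": 0.8},{"linear": [0,0,-0.1],"spin": 0,"hand": 0.8},{"linear": [0,0,-0.2],"spin": 0,"hand": 1},{"linear": [0,0,-0.3],"spin": 0,"hand": 1},{"linear": [0,0,-0.4],"spin": 0,"hand": 1},{"linear": [0,0,-0.45],"spin": 0,"hand": 1},{"linear": [0,0,-0.45],"spin": 0,"hand": 1}]}}

```text
time_s: 37.42
tcp_pos: [0.5996, -0.3003, 0.2116]
eef_rot: [0.001, 1.0, -0.0, 0.002]
ft_force: [-0.5, -0.4, -0.3]
grip_width: 1.003
grip_force: 0.0
```

Call:
{"api": "arm_command", "payload": {"rows": [{"linear": [-0.05,-0.1,0],"spin": 0,"hand": 1},{"linear": [-0.1,-0.2,0],"spin": 0,"hand": 1},{"linear": [-0.15,-0.3,0],"spin": 0,"hand": 1},{"linear": [-0.18,-0.4,0],"spin": 0,"hand": 1},{"linear": [-0.18,-0.5,0],"spin": 0,"hand": 1},{"linear": [-0.18,-0.6,0],"spin": 0,"hand": 1},{"linear": [-0.18,-0.7,0],"spin": 0,"hand": 1},{"linear": [-0.18,-0.7,0],"spin": 0,"hand": 1},{"linear": [-0.18,-0.7,0],"spin": 0,"hand": 1}]}}

```text
time_s: 38.55
tcp_pos: [0.5261, -0.0202, 0.2084]
eef_rot: [0.0, 1.0, -0.0, -0.001]
ft_force: [-0.3, -0.6, 0.5]
grip_width: 0.995
grip_force: 0.0
```

```bash
python3 ck.py "{'b_black':(.5925,.284,.094,.029),'jar_white':(.52,-.285,.099,.054),'vial':(.598,-.299,.078,.034)}"
python3 - <<'E'
from m import *
s=dict(np.load('/tmp/top.npz'));cv2.imwrite('pics/t6.png',cv2.resize(s['pixels'][130:270,220:470,::-1],None,fx=3,fy=3))
E
```

```text
[ 0.5261 -0.0202  0.2084] 0.9947135959368583
jar_red (array([0.514 , 0.2828]), array([0.5138, 0.2828]), 0.055, np.float64(0.0996), 242)
jar_blue (array([0.6058, 0.1404]), array([0.6061, 0.1401]), 0.054, np.float64(0.0952), 235)
jar_white (array([ 0.52  , -0.2841]), array([ 0.5199, -0.2842]), 0.055, np.float64(0.0993), 243)
vial (array([ 0.5987, -0.2982]), array([ 0.5981, -0.2986]), 0.036, np.float64(0.0785), 95)
b_black (array([0.593 , 0.2842]), array([0.5929, 0.2841]), 0.03, np.float64(0.0947), 72)
b_white None
```

View pics/t6.png

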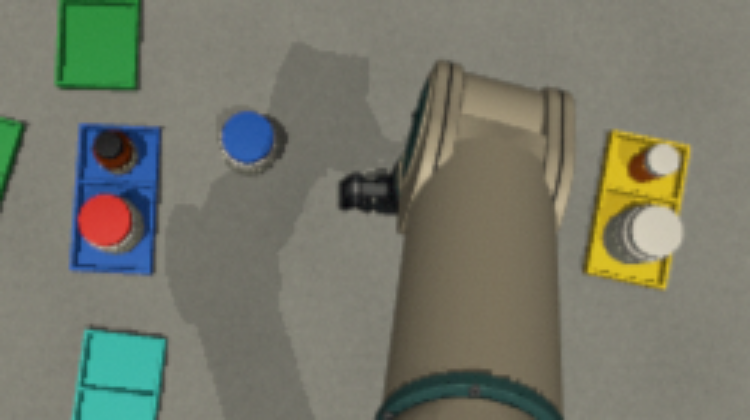

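The final crop shows the blue tray with the bottle (113,150) and red jar (107,222), and the yellow tray with the vial (660,160) and white jar (655,232). All four are upright at tray-floor height. The blue-lidded jar has not moved. The white-capped bottle is only hidden by the arm and was never approached below carrying height.

```bash
python3 -c "
from cell import arm
print(arm.job_done())"
```

```text
the job is handed in; nothing more can be done
None
```

Both orders are made up and handed in at about 39 s, blue completed before yellow: the final top view shows all four containers upright on their tray floors and the blue-lidded jar unmoved, while the white-capped bottle, hidden behind the arm in that view, was in place at the last check that showed it, after the blue order.

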